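Loosen the left-hand clamp knob

ROBOT

A 7-joint arm with a two-finger parallel gripper is mounted at the origin on the work surface; the furniture and walls round the work are solid. World frame = base frame: x ahead of the robot, y to its left, z up, the work surface at z = 0. Lengths are in mm, angles in rad, forces in N, time in s.
With the tool pointing down it reaches from about 350 to 775 mm from the base axis. Payload 3.1 kg.
Tool frame: the origin (TCP) lies on the centre line of the jaws, within the pads' length; the fingertips stand 22 mm ahead of it and the grasp point (between the pads) lies 3 mm ahead of it; z points along the fingers, x is the direction in which the jaws open and shut, and the axes are right-handed (so a half turn about z gives the same grasp; the last joint's range is limited). The gripper opens to 85 mm and grips with 20 to 120 N. Pads are 22 mm wide; open, the fingers measure 114 mm over their backs; the gripper's body (76 mm by 85 mm) begins 54 mm behind the grasp point. The pads swing forward as they close: fully open they stand 13 mm farther back than shut.
Start: joints at [-1.183, 0.311, 0.014, 1.512, -0.004, 1.319, -0.027], TCP at [229.154, 500.005, 253.304] pointing down, gripper open.
Joint ranges: [-2.7, 2.7], [-0.3, 1.91], [-1.27, 1.3], [0.12, 2.57], [-1.44, 4.58], [0.2, 2.03], [-3.05, 3.05]. Speed limits (rad/s): [2.79, 2.79, 3.14, 3.14, 3.14, 3.14, 3.14].

INTERFACE

Orientations are given as a unit quaternion [x, y, z, w].
In Python, from workcell import robot gives the robot as it stands.
- The arm moves only by the tool apply_moves, never from a script. Its argument "deltas" is a list of rows, each a list of 3 entries, a list of its own where there are three numbers: the shift along the tool's x, y, z in cm, then the turn, a rotation vector about the tool's x, y, z in rad, then the closure, from 0 (fully open) to 1 (shut). In form: [[[tx, ty, tz], [ax, ay, az], claw], ...]. A call has 1 to 20 rows; each row is the pose to reach, as a shift and turn from the pose measured when the call began, along the tool's axes at that moment; what a row does not reach only later rows make up. A row lasts 1/10 s, in which the tool goes at most 50 mm and 8.59 degrees, less where a joint would pass 70% of its speed; a pose out of reach is approached as far as the arm can. A call with a gripper value outside its range is refused whole. The fingers move at their own pace and stop on an object; "grip_force" is the grip in N (left out, the last holds). Time passes only in rows, so rows that repeat a pose let the fingers close. It gives the time, the measured TCP pose, the force and the opening at its end, in the units of the state.
- robot.get_state(): the state, without advancing time (a new reading comes with each control period).
- robot.snapshot(name): name is "scene" or "side" or "wrist"; returns a dict with "image" (480x640x3 uint8, blue, green, red), "vfov" (degrees; the focal length in pixels is half the picture's height over the tangent of half this angle, whatever the lens; pixels are square), "cx", "cy" (the principal point, pixels), "dist" ([k1, k2, p1, p2, k3] as OpenCV has them; the pictures are not rectified), "origin" and "orientation" of the camera in the world. Camera axes: x right, y up, looking along -z (the intrinsics and any distortion apply to the point x, -y, -z); pixel columns grow to the right and rows downward; lengths in mm; the calibration is good to about 2 mm. A picture is of the moment at which its call begins. There is no depth.
- robot.finish_job(): hands the job in, once; it reports no verdict.
The state is a dict: "clock": time; "q": joint angles; "dq": joint speeds; "effort": joint torques, N m; "eef_pos": TCP position; "orientation": TCP orientation; "ft_force": force on the tool from outside, world axes, zero at the start; "torque": the same for the moment, N m; "gripper_width": finger opening in mm.
Only numpy, scipy, OpenCV 4.12 (cv2) and the standard library are available. Lean on these libraries where they do the work, as an engineer would, in place of code of your own. Each camera call takes 0.05 s, during which the arm holds its last target.

TASK

Loosen the T-bar knob on the antenna sample clamp: its thread is left-handed, so turn it clockwise, seen from above, by about a quarter of a turn, then let go of it. Leave the round knob of the other clamp tight.

Things in the scene. Friction and masses are not known exactly. Their poses are not given: they have to be found in the camera images.
- tbar_knob (a joint): turn of the T-bar knob in rad: 0 = tight (hard stop), where it starts; grows as it turns CLOCKWISE seen from above (left-hand thread: clockwise loosens), stop at 2.6; a quarter turn is 1.57. It turns against steady friction of about 0.06 N m, stays where it is left, and rises 0.75 mm per quarter turn.
- tbar_knob_grip (a point): centre of the T-bar knob on its upright turning axis, 65 mm above the bench; turns with it. Black bar 64 mm long (x axis) and 14 mm thick (y axis), 52 to 77 mm above the bench, on a 28 mm round hub; grip its long flat sides from above. Below: a steel strap 24 mm wide (top at 37 mm), square to the tight bar, over an antenna board on a fixed aluminium plate 85 x 130 mm (top at 23 mm).
- round_knob (a joint): turn of the other clamp's knob in rad: 0 = tight, where it starts; grows as it loosens (anticlockwise from above, an ordinary right-hand thread). To be left at 0.
- round_knob_grip (a point): centre of the other clamp's round black seven-lobed knob (50 mm across, 52 to 75 mm above the bench), 65 mm above the bench. That clamp has the same plate, strap and board as the first; the two may stand either way round, left or right, each turned a little.

How it is judged:
By the outcome, as a careful person would: the job done as asked, in the order asked, and still so for the second after the job is handed in, with the robot touching nothing.
It also fails if it takes over 32 s, if anything falls off the work surface, if the arm or the gripper's body presses on something with over 40 N, if the wrist force passes 120 N, or if a joint passes its speed limit or range.

## Working session

There is one attempt and no reset: what is moved stays moved. The work goes in short steps, Python scripts to look and compute and a tool call to move; the robot and the scene stay as the last step left them, time stands still between calls to the robot, and variables do not carry over. Pictures are saved under pics/ and viewed, and the job is handed in when it is done.

Besides the shell and the picture viewer there is one more tool, called after "Emit:" in YAML: its name, and indented under it one key for each argument. apply_moves: Moves the arm, as the interface text tells. Its arguments: {"type":"object","properties":{"deltas":{"type":"array"},"grip_force":{"type":"number"}},"required":["deltas"]}

```bash
mkdir -p pics; ls; cat > h.py <<'E'
import numpy as np, cv2
from scipy.spatial.transform import Rotation as R
from workcell import robot
def K(s):
    f=240/np.tan(np.radians(s["vfov"])/2)
    return np.array([[f,0,s["cx"]],[0,f,s["cy"]],[0,0,1.]])
def ray(s,px,z):
    p=cv2.undistortPoints(np.array(px,float).reshape(-1,1,2),K(s),np.array(s["dist"],float)).reshape(-1,2)
    d=np.c_[p[:,0],-p[:,1],-np.ones(len(p))]@R.from_quat(s["orientation"]).as_matrix().T
    o=np.array(s["origin"]); return o+d*((z-o[2])/d[:,2])[:,None]
def proj(s,P):
    c=(np.array(P,float).reshape(-1,3)-s["origin"])@R.from_quat(s["orientation"]).as_matrix()
    return cv2.projectPoints(c*[1,-1,-1],np.zeros(3),np.zeros(3),K(s),np.array(s["dist"],float))[0].reshape(-1,2)
E
python3 - <<'E'
from h import *
st=robot.get_state(); print({k:np.round(v,3) for k,v in st.items()})
for n in ["scene","side","wrist"]:
    s=robot.snapshot(n); cv2.imwrite(f"pics/{n}0.png",s["image"]); np.save(f"{n}0.npy",s,allow_pickle=True)
    print(n,s["vfov"],s["cx"],s["cy"],s["dist"],s["origin"],s["orientation"])
E
```

```text
pics
{'clock': np.float64(0.0), 'q': array([-1.183,  0.312,  0.014,  1.513, -0.004,  1.319, -0.027]), 'dq': array([ 0.001,  0.002, -0.001,  0.001, -0.001, -0.001, -0.001]), 'effort': array([ 0.0000e+00, -3.7992e+01,  1.4600e-01, -2.3059e+01,  1.2000e-02,
        1.4000e-02, -0.0000e+00]), 'eef_pos': array([228.88 , 499.35 , 252.236]), 'orientation': array([ 0.842,  0.54 , -0.001,  0.001]), 'ft_force': array([ 0.29 , -1.094, -0.136]), 'torque': array([-0.007, -0.024, -0.028]), 'gripper_width': np.float64(85.202)}
scene 45.53603134654676 312.0507399802098 237.87059998929823 [-0.15031505  0.          0.          0.          0.        ] [  32.46155844 -131.38167085  672.21737683] [ 0.35336953 -0.20485425 -0.46901802  0.78306246]
side 47.349703399978814 326.4114408147965 229.19220969453562 [0.05532046 0.         0.         0.         0.        ] [645.8596244  927.41256179 517.23327758] [0.0179868  0.5022991  0.86446381 0.00862593]
wrist 66.39482217743719 317.3215526837544 236.75995929868762 [-0.01005078  0.          0.          0.          0.        ] [161.17772974 530.20762257 372.32097816] [-0.12358622 -0.07838821  0.53455915  0.83236306]
```

View pics/scene0.png

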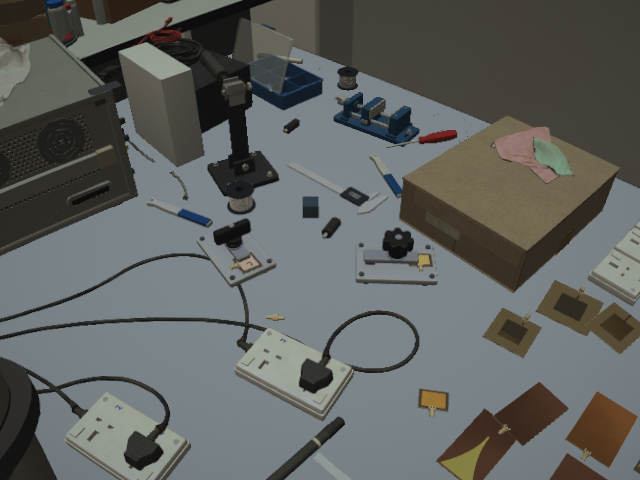

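View pics/side0.png

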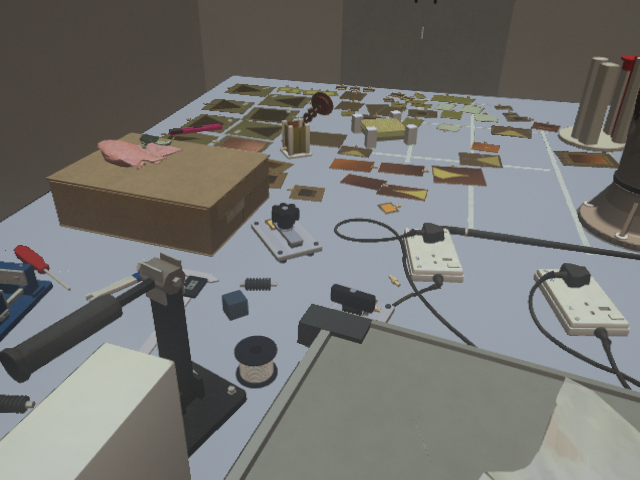

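View pics/wrist0.png

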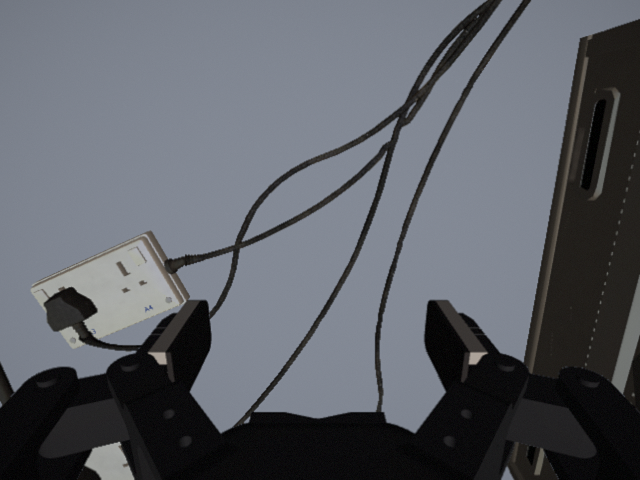

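The T-bar knob is at about (233,232) in the scene view and (354,298) in the side view. The round knob is at (398,242) and (286,214). The wrist view shows neither, so I'll enlarge the first two.

```bash
python3 - <<'E'
from h import *
a=cv2.imread("pics/scene0.png")[205:295,180:300]; b=cv2.imread("pics/side0.png")[260:350,290:410]
cv2.imwrite("pics/z0.png",np.vstack([cv2.resize(x,None,fx=3.3*1.33/2*2,fy=3.3,interpolation=cv2.INTER_CUBIC) for x in (a,b)]))
s=np.load("scene0.npy",allow_pickle=True).item()
print(ray(s,[[233,232]],65),ray(s,[[398,242]],65))
t=np.load("side0.npy",allow_pickle=True).item();print(ray(t,[[354,298]],65),ray(t,[[286,214]],65))
E
```

```text
[[579.79203881 318.01179202  65.        ]] [[681.61093817  72.77790581  65.        ]]
[[577.97742238 323.93411709  65.        ]] [[678.47842498  80.67537838  65.        ]]
```

View pics/z0.png

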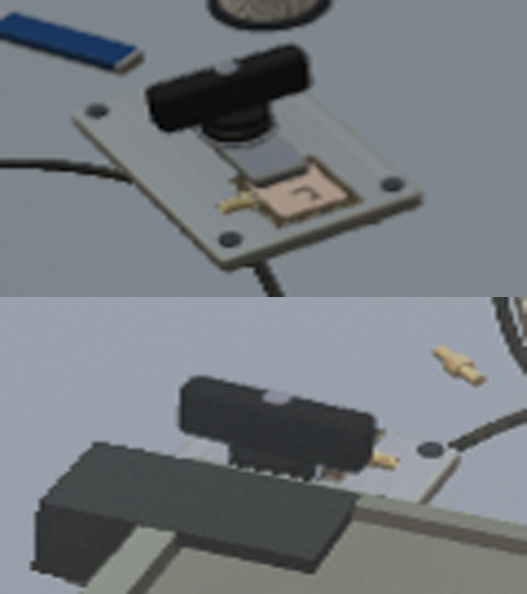

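```bash
python3 - <<'E'
from h import *
s=np.load("scene0.npy",allow_pickle=True).item();t=np.load("side0.npy",allow_pickle=True).item()
print("cap",ray(s,[[232,225.6]],77),ray(t,[[353.1,290]],77))
# dark minAreaRects
for sn,(u,v,w,h) in ((s,(205,210,55,60)),(t,(325,278,60,40))):
    im=sn["image"][v:v+h,u:u+w]; m=(im.max(2)<58).astype(np.uint8)
    n,l,st,c=cv2.connectedComponentsWithStats(m); i=1+np.argmax(st[1:,4]); print(st[i],c[i]+[u,v])
e=ray(s,[[213.5,231.7],[250.2,219.2]],77);d=e[1]-e[0];print("scene back/left top edge",e,np.degrees(np.arctan2(d[1],d[0])),np.linalg.norm(d))
# plate holes / corners: z=23 in scene
k=4.389
P=[(180+x/k,205+y/3.3) for x,y in [(75,120),(225,262),(420,195),(310,95)]]
c=ray(s,P,23);print(c); 
for i in range(4):
    d=c[(i+1)%4]-c[i];print(np.degrees(np.arctan2(d[1],d[0])),np.linalg.norm(d))
print(c.mean(0))
print("instrument",ray(s,[[135,190],[0,257]],0),"block",ray(s,[[203,158],[175,165]],0),"press",ray(s,[[215,190],[278,182]],0))
# instrument top black handle thing in side
print(ray(t,[[299,332],[312,307],[370,318]],200), ray(s,[[119,95],[90,92],[55,37]],200))
E
```

```text
cap [[581.21440112 319.45298855  77.        ]] [[579.61602456 321.9490018   77.        ]]
[  8   9  38  29 644] [231.9984472  233.76086957]
[  6   9  44  29 739] [353.25304465 300.88092016]
scene back/left top edge [[555.01105639 337.29589731  77.        ]
 [608.369      302.13429284  77.        ]] -33.38392356080252 63.90155378405937
[[568.68505993 390.14951836  23.        ]
 [512.48254821 280.69854647  23.        ]
 [584.33669588 242.42995992  23.        ]
 [627.99736701 319.32729533  23.        ]]
-117.18026542702894 123.03754536757775
-28.039185601396422 81.40947889373761
60.413011414537486 88.42767891474409
129.9455535679879 92.3782282034961
[573.37541776 308.15133002  23.        ]
instrument [[652.11239728 613.46928686   0.        ]
 [383.14507773 706.17995889   0.        ]] block [[806.32241771 558.70471906   0.        ]
 [758.26743928 596.22263632   0.        ]] press [[ 7.25836306e+02  4.68982303e+02  1.13686838e-13]
 [ 8.05535965e+02  3.72299772e+02 -1.13686838e-13]]
[[650.47253341 553.22130695 200.        ]
 [638.71425315 517.881531   200.        ]
 [585.93363558 534.25671686 200.        ]] [[672.68108576 617.05567199 200.        ]
 [658.66739186 678.05782674 200.        ]
 [825.30621677 968.37113677 200.        ]]
```

```bash
cat >> h.py <<'E'
def delta(pos,ang):
    """tool-frame shift cm and rotvec to reach pos pointing down, tool x at world angle ang deg"""
    st=robot.get_state(); Q=R.from_quat(st["orientation"])
    a=np.radians(ang); G=R.from_matrix(np.array([[np.cos(a),np.sin(a),0],[np.sin(a),-np.cos(a),0],[0,0,-1]]))
    print("pos",np.round(st["eef_pos"],1),"eul",np.round((Q).as_matrix()[:2,0],3),"F",np.round(st["ft_force"],1),"w",round(float(st["gripper_width"]),1),"t",st["clock"],"q",np.round(st["q"],2))
    print("shift cm",np.round(Q.inv().apply(np.array(pos)-st["eef_pos"])/10,2),"rot",np.round((Q.inv()*G).as_rotvec(),3))
E
python3 -c "
from h import *
delta([580,320,230],59)"
```

```text
pos [228.9 499.5 252.5] eul [0.417 0.909] F [0.4 0.  1.1] w 85.7 t 0.15 q [-1.18  0.31  0.01  1.51 -0.    1.32 -0.03]
shift cm [-1.69 39.39  2.26] rot [0.    0.002 0.111]
```

Emit:
apply_moves:
  deltas:
    - [[-0.2, 4, 0.2], [0, 0, 0.01], 0]
    - [[-0.4, 8, 0.4], [0, 0, 0.02], 0]
    - [[-0.6, 12, 0.6], [0, 0, 0.03], 0]
    - [[-0.8, 16, 0.8], [0, 0, 0.05], 0]
    - [[-0.9, 20, 1.1], [0, 0, 0.06], 0]
    - [[-1.1, 24, 1.3], [0, 0, 0.07], 0]
    - [[-1.3, 28, 1.5], [0, 0, 0.08], 0]
    - [[-1.5, 32, 1.8], [0, 0, 0.09], 0]
    - [[-1.6, 36, 2.1], [0, 0, 0.1], 0]
    - [[-1.7, 39.4, 2.3], [0, 0, 0.11], 0]
    - [[-1.7, 39.4, 2.3], [0, 0, 0.11], 0]
    - [[-1.7, 39.4, 2.3], [0, 0, 0.11], 0]
    - [[-1.7, 39.4, 2.3], [0, 0, 0.11], 0]

```text
clock: 1.45
eef_pos: [578.8, 321.3, 229.2]
orientation: [0.87, 0.494, -0.001, -0.0]
ft_force: [-0.7, 0.5, 0.9]
gripper_width: 85.7
```

```bash
python3 - <<'E'
from h import *
delta([580,320,230],59)
s=robot.snapshot("wrist"); cv2.imwrite("pics/wrist1.png",s["image"]); np.save("wrist1.npy",s,allow_pickle=True)
print(proj(s,[[580,320,77]]))
E
```

```text
pos [578.8 321.3 229.2] eul [0.512 0.859] F [-0.7  0.5  0.9] w 85.7 t 1.45 q [-0.64  0.56  0.19  1.2  -0.1   1.39  0.57]
shift cm [-0.05  0.17 -0.08] rot [-0.002  0.002  0.003]
[[317.57606823 229.32967035]]
```

View pics/wrist1.png

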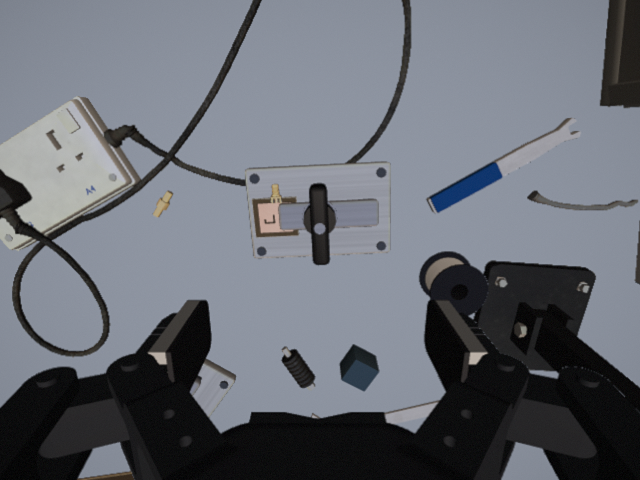

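```bash
python3 - <<'E'
from h import *
s=np.load("wrist1.npy",allow_pickle=True).item()
im=s["image"][175:275,295:345]; m=(im.max(2)<60).astype(np.uint8)
n,l,st,c=cv2.connectedComponentsWithStats(m); i=1+np.argmax(st[1:,4]); print(st[i],c[i]+[295,175])
for r in range(0,100,6):
    x=np.where(l[r]==i)[0]
    if len(x): print(r+175,x.min()+295,x.max()+295)
cap=ray(s,[[319.5,228.3]],77);print(cap)
E
python3 - <<'E'
import cv2
im=cv2.imread("pics/wrist1.png")[150:275,235:400]
cv2.imwrite("pics/z1.png",cv2.resize(im,None,fx=4.5,fy=4.5,interpolation=cv2.INTER_CUBIC))
E
```

```text
[   9    9   31   81 1516] [319.04617414 222.00989446]
187 310 325
193 309 326
199 310 326
205 309 329
211 305 333
217 304 334
223 304 334
229 307 331
235 312 327
241 312 328
247 312 328
253 313 328
259 313 328
[[580.05065761 321.69383643  77.        ]]
```

View pics/z1.png

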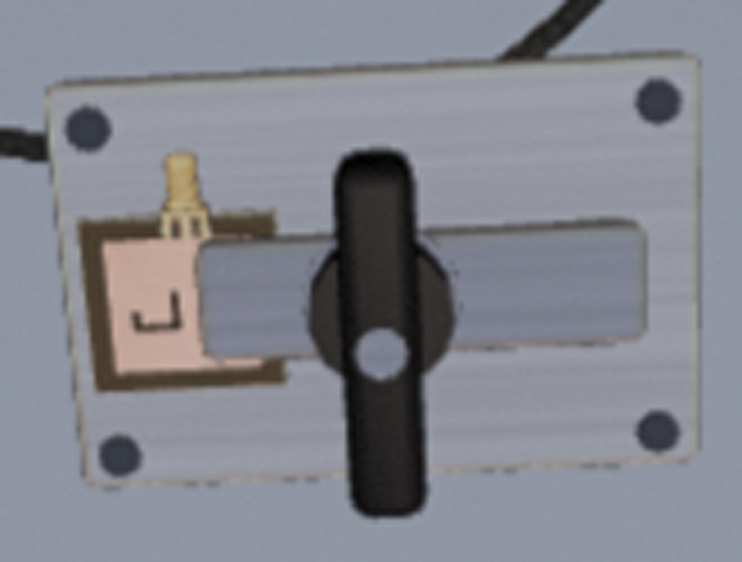

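```bash
python3 - <<'E'
from h import *
s=np.load("wrist1.npy",allow_pickle=True).item()
e=ray(s,[[317.7,193],[320.5,259]],77);d=e[1]-e[0];print(e,np.degrees(np.arctan2(d[1],d[0])))
e=ray(s,[[235+375/4.5,150+155/4.5],[235+388/4.5,150+515/4.5]],77);d=e[1]-e[0];print(e,e.mean(0),np.degrees(np.arctan2(d[1],d[0])),np.linalg.norm(d))
e=ray(s,[[235+88/4.5,150+130/4.5],[235+658/4.5,150+101/4.5],[235+120/4.5,150+455/4.5],[235+658/4.5,150+432/4.5]],23)
for a,b in((0,1),(2,3)):
  d=e[b]-e[a];print(np.degrees(np.arctan2(d[1],d[0])))
print(e.mean(0)); delta([580,321,110],57)
E
```

```text
[[555.79600012 334.51944742  77.        ]
 [602.07491894 309.5435325   77.        ]] -28.354952659265365
[[550.5249806  338.20526088  77.        ]
 [606.32062512 307.69470381  77.        ]] [578.42280286 322.94998234  77.        ] -28.671023206492738 63.5928301024698
62.12571798011843
61.82356690477093
[580.70269994 321.65405716  23.        ]
pos [578.6 321.6 229.5] eul [0.512 0.859] F [ 0.1  0.8 -0. ] w 85.3 t 1.5 q [-0.64  0.56  0.19  1.2  -0.1   1.39  0.57]
shift cm [ 0.04  0.17 11.95] rot [-0.001  0.001  0.039]
```

```bash
python3 - <<'E'
from h import *
delta([580,321.5,77],61.7)
E
```

```text
pos [578.6 321.6 229.5] eul [0.512 0.859] F [ 0.1  0.8 -0. ] w 85.3 t 1.5 q [-0.64  0.56  0.19  1.2  -0.1   1.39  0.57]
shift cm [ 0.09  0.15 15.25] rot [-0.001  0.001 -0.043]
```

Emit:
apply_moves:
  deltas:
    - [[0.05, 0.1, 2], [0, 0, -0.02], 0]
    - [[0.1, 0.15, 5], [0, 0, -0.043], 0]
    - [[0.1, 0.15, 8], [0, 0, -0.043], 0.2]
    - [[0.1, 0.15, 11], [0, 0, -0.043], 0.4]
    - [[0.1, 0.15, 13], [0, 0, -0.043], 0.4]
    - [[0.1, 0.15, 14.3], [0, 0, -0.043], 0.4]
    - [[0.1, 0.15, 15], [0, 0, -0.043], 0.4]
    - [[0.1, 0.15, 15.2], [0, 0, -0.043], 0.4]
    - [[0.1, 0.15, 15.2], [0, 0, -0.043], 0.4]
    - [[0.1, 0.15, 15.2], [0, 0, -0.043], 0.4]
  grip_force: 30

```text
clock: 2.5
eef_pos: [580.9, 322.2, 78.9]
orientation: [0.858, 0.513, 0.0, -0.0]
ft_force: [-0.6, 0.6, 0.1]
gripper_width: 51.5
```

```bash
python3 - <<'E'
from h import *
delta([580,321.5,77],61.7)
v=[robot.snapshot(n)["image"] for n in ("scene","wrist","side")]
a=cv2.resize(v[0][150:300,140:340],(800,600)); cv2.imwrite("pics/s2.png",a); cv2.imwrite("pics/w2.png",v[1]); cv2.imwrite("pics/d2.png",v[2])
E
```

```text
pos [580.9 322.2  78.9] eul [0.474 0.881] F [-0.6  0.6  0.1] w 51.5 t 2.5 q [-0.63  0.68  0.16  1.39 -0.11  1.08  0.63]
shift cm [-0.1  -0.05  0.19] rot [-0.    -0.001  0.   ]
```

View pics/s2.png

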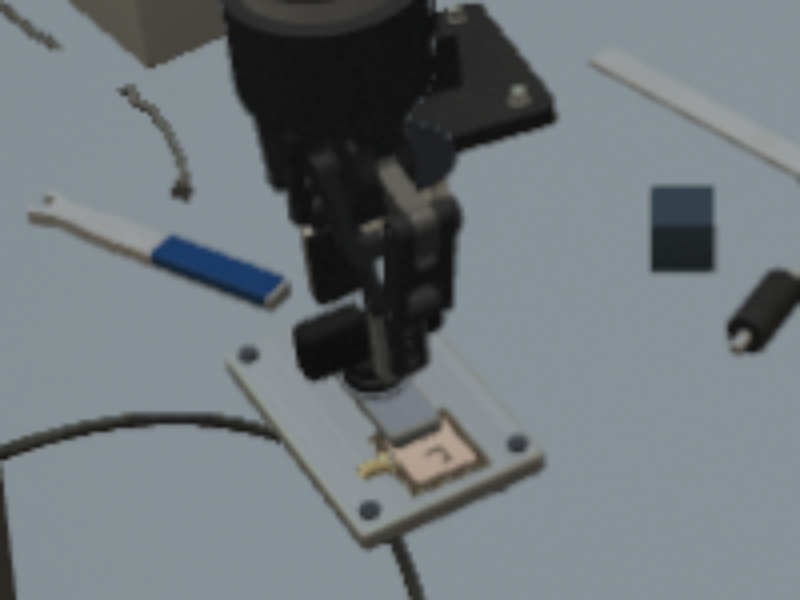

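View pics/w2.png

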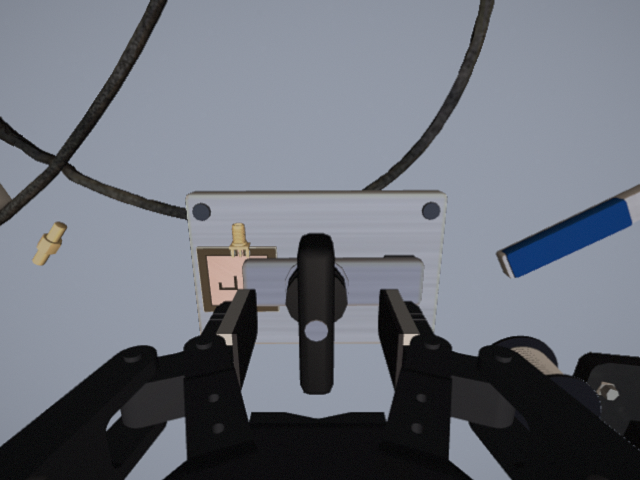

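The bar runs vertically midway between the pads, with its cap at (316,330) and the pads at x of about 240 and 395, so alignment is good. I'll close on it now.

Emit:
apply_moves:
  deltas:
    - [[0, 0, 0.2], [0, 0, 0], 0.6]
    - [[0, 0, 0.2], [0, 0, 0], 0.75]
    - [[0, 0, 0.2], [0, 0, 0], 0.9]
    - [[0, 0, 0.2], [0, 0, 0], 0.95]
    - [[0, 0, 0.2], [0, 0, 0], 0.95]
    - [[0, 0, 0.2], [0, 0, 0], 0.95]
    - [[0, 0, 0.2], [0, 0, 0], 0.95]
  grip_force: 30

```text
clock: 3.35
eef_pos: [580.6, 321.7, 76.6]
orientation: [0.859, 0.513, -0.0, -0.0]
ft_force: [-1.0, -0.6, 0.6]
gripper_width: 13.6
```

```bash
python3 - <<'E'
from h import *
delta([580,321.5,77],61.7)
print(robot.get_state()["torque"])
E
```

```text
pos [580.6 321.7  76.6] eul [0.474 0.88 ] F [-1.  -0.6  0.6] w 13.6 t 3.35 q [-0.63  0.68  0.16  1.4  -0.11  1.08  0.63]
shift cm [-0.05 -0.05 -0.04] rot [-0.001  0.    -0.   ]
[-0.13115148  0.18884709  0.12449814]
```

Emit:
apply_moves:
  deltas:
    - [[0, 0, 0], [0, 0, 0.1], 0.95]
    - [[0, 0, -0.01], [0, 0, 0.2], 0.95]
    - [[0, 0, -0.01], [0, 0, 0.3], 0.95]
    - [[0, 0, -0.02], [0, 0, 0.4], 0.95]
    - [[0, 0, -0.02], [0, 0, 0.5], 0.95]
    - [[0, 0, -0.03], [0, 0, 0.6], 0.95]
    - [[0, 0, -0.03], [0, 0, 0.7], 0.95]
    - [[0, 0, -0.04], [0, 0, 0.8], 0.95]
    - [[0, 0, -0.04], [0, 0, 0.8], 0.95]
  grip_force: 30

```text
clock: 4.25
eef_pos: [580.7, 321.8, 77.0]
orientation: [0.99, 0.138, -0.0, 0.0]
ft_force: [-0.4, -0.4, 1.4]
gripper_width: 13.5
```

```bash
python3 - <<'E'
from h import *
delta([580,321.5,77],61.7-90)
print(robot.get_state()["torque"])
cv2.imwrite("pics/w3.png",robot.snapshot("wrist")["image"])
E
```

```text
pos [580.7 321.8  77. ] eul [0.962 0.273] F [-0.4 -0.4  1.4] w 13.5 t 4.25 q [-0.75  0.69  0.35  1.4  -0.25  1.09 -0.08]
shift cm [-0.08  0.01 -0.  ] rot [0.    0.    0.771]
[-0.06395323  0.06321254 -0.09022162]
```

View pics/w3.png

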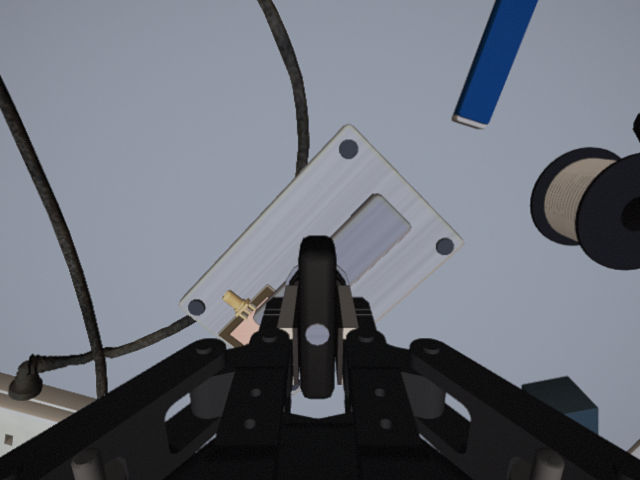

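The bar (cap at 317,335) is turning with the jaws while the plate stays put. I'll continue for the other half.

Emit:
apply_moves:
  deltas:
    - [[0, 0, 0], [0, 0, 0.1], 0.95]
    - [[0, 0, -0.01], [0, 0, 0.2], 0.95]
    - [[0, 0, -0.01], [0, 0, 0.3], 0.95]
    - [[0, 0, -0.02], [0, 0, 0.4], 0.95]
    - [[0, 0, -0.02], [0, 0, 0.5], 0.95]
    - [[0, 0, -0.03], [0, 0, 0.6], 0.95]
    - [[0, 0, -0.03], [0, 0, 0.7], 0.95]
    - [[0, 0, -0.04], [0, 0, 0.78], 0.95]
    - [[0, 0, -0.04], [0, 0, 0.78], 0.95]
    - [[0, 0, -0.04], [0, 0, 0.78], 0.95]
  grip_force: 30

```text
clock: 5.3
eef_pos: [580.9, 321.8, 77.4]
orientation: [0.969, -0.247, 0.0, -0.0]
ft_force: [-0.6, 0.0, 0.7]
gripper_width: 13.3
```

```bash
python3 - <<'E'
from h import *
delta([580,321.5,77],61.7-90)
print(robot.get_state()["torque"])
E
```

```text
pos [580.9 321.8  77.4] eul [ 0.878 -0.479] F [-0.6  0.   0.7] w 13.3 t 5.3 q [-0.85  0.72  0.53  1.41 -0.38  1.11 -0.76]
shift cm [-0.06  0.07  0.04] rot [-0.    -0.    -0.005]
[-0.09550318 -0.03566209 -0.02479177]
```

Emit:
apply_moves:
  deltas:
    - [[0, 0, 0], [0, 0, 0], 0.8]
    - [[0, 0, 0], [0, 0, 0], 0.6]
    - [[0, 0, 0], [0, 0, 0], 0.4]
    - [[0, 0, 0], [0, 0, 0], 0.4]
    - [[0, 0, 0], [0, 0, 0], 0.4]
    - [[0, 0, -1], [0, 0, 0], 0.4]
    - [[0, 0, -3], [0, 0, 0], 0.4]
    - [[0, 0, -6], [0, 0, 0], 0.4]
    - [[0, 0, -9], [0, 0, 0], 0.3]
    - [[0, 0, -12], [0, 0, 0], 0.2]
    - [[0, 0, -15], [0, 0, 0], 0]
    - [[0, 0, -15], [0, 0, 0], 0]
    - [[0, 0, -15], [0, 0, 0], 0]
    - [[0, 0, -15], [0, 0, 0], 0]

```text
clock: 6.7
eef_pos: [580.2, 321.6, 226.5]
orientation: [0.969, -0.247, -0.001, 0.0]
ft_force: [-0.1, 0.7, -0.9]
gripper_width: 85.5
```

```bash
python3 - <<'E'
from h import *
delta([580,321.5,227],61.7-90)
s=robot.snapshot("wrist");np.save("wrist4.npy",s,allow_pickle=True)
cv2.imwrite("pics/w4.png",s["image"])
sc=robot.snapshot("scene")["image"]
cv2.imwrite("pics/s4.png",sc)
o=cv2.imread("pics/scene0.png")
print("round diff",np.abs(o[220:290,350:445].astype(int)-sc[220:290,350:445]).max(2).mean(), (np.abs(o[220:290,350:445].astype(int)-sc[220:290,350:445]).max(2)>30).sum())
E
```

```text
pos [580.2 321.6 226.5] eul [ 0.878 -0.479] F [-0.1  0.7 -0.9] w 85.5 t 6.7 q [-0.86  0.61  0.58  1.22 -0.32  1.41 -0.81]
shift cm [-0.01  0.02 -0.05] rot [ 0.001  0.001 -0.005]
round diff 2.189323308270677 0
```

View pics/w4.png

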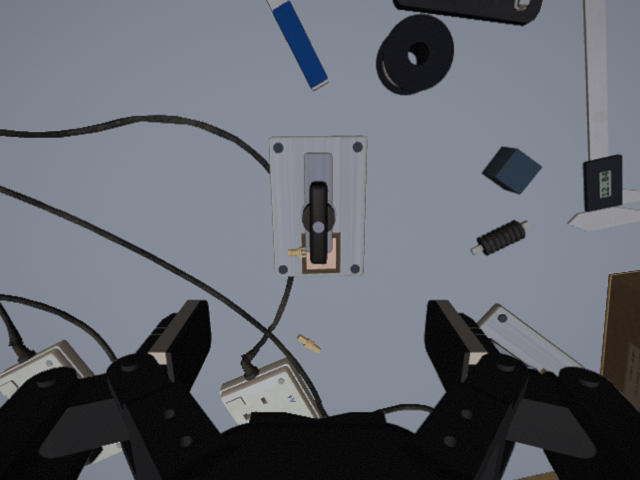

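View pics/s4.png

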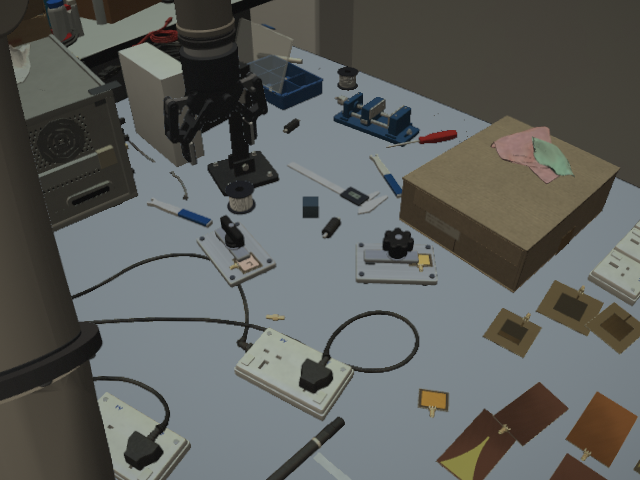

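The bar, from (319,182) to (318,263) in the wrist view, now lies along the strap, so it has turned a quarter. The gripper is clear of it, and the round knob at (398,242) looks the same as before. I'll measure the angle and hand in.

```bash
python3 - <<'E'
from h import *
s=np.load("wrist4.npy",allow_pickle=True).item()
im=s["image"]; C=[]
for r in list(range(188,202,2))+list(range(240,260,2)):
    x=np.where(im[r,302:336].max(1)<50)[0]+302
    C.append((x.mean(),r)); print(r,x.min(),x.max(),end=' | ')
vx,vy,x0,y0=cv2.fitLine(np.array(C,np.float32),cv2.DIST_HUBER,0,.01,.01).ravel()
e=ray(s,[[x0+vx/vy*(190-y0),190],[x0+vx/vy*(258-y0),258]],77.7);d=e[1]-e[0];a=np.degrees(np.arctan2(d[1],d[0]));print("bar angle",a,"turn from -28.3:",(-28.3-a)%180)
if 84<(-28.3-a)%180<96: print(robot.finish_job())
E
```

```text
188 310 326 | 190 310 326 | 192 310 326 | 194 310 326 | 196 310 326 | 198 310 326 | 200 310 326 | 240 310 326 | 242 310 326 | 244 310 326 | 246 310 326 | 248 310 326 | 250 310 326 | 252 310 326 | 254 311 326 | 256 311 325 | 258 311 325 | bar angle -119.25234489654144 turn from -28.3: 90.95234489654145
the job is handed in; nothing more can be done
None
```

I loosened the T-bar knob by about a quarter of a turn clockwise, let go of it, raised the gripper clear and handed the job in at about 7 s of the 32 s allowed.

- **Turn:** the last wrist picture puts the bar 91° (about 1.59 rad) clockwise from where it started, against 90° asked. The bar now lies along the strap.
- **Release:** the gripper was fully open, with the TCP about 150 mm above where it held the knob. The wrist force read about 1 N. Readings taken between moves never passed about 2 N.
- **Round knob:** I never touched it. In the scene camera its area showed no pixel changed by more than noise between the first and last pictures.

No check failed. The early scene and side estimates of the knob's position and bar angle differed by a few mm and degrees. I used the closer wrist view for the grasp instead.

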